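# Third hand for screwing an oak rail to its bracket

## Robot

A 6-joint arm with a two-finger parallel gripper is mounted at the origin on the work surface. World frame = base frame: x ahead of the robot, y to its left, z up, the work surface at z = 0. Lengths are in mm, angles in degrees, forces in N, time in s.
With the tool pointing down it reaches from about 300 to 850 mm from the base axis. Payload 4.2 kg.
Tool frame: the origin (TCP) lies on the centre line of the jaws, within the pads' length; the fingertips stand 14 mm ahead of it and the grasp point (between the pads) lies 5 mm behind it; z points along the fingers, y is the line along which they close (so a half turn about z gives the same grasp; the last joint's range is limited). The gripper opens to 91 mm and grips with 3 to 60 N. Pads are 32 mm wide; open, the fingers measure 118 mm over their backs; the gripper's body (76 mm by 178 mm) begins 60 mm behind the grasp point.
Start: joints at [-65.317, 18.312, 89.639, -0, 72.044, -1.146], TCP at [250.524, -517.571, 227.976] pointing down, gripper open.
Joint ranges: [-177.97, 177.97], [-48.28, 115.42], [12.27, 149.76], [-77.06, 257.06], [2.81, 150.46], [-146.56, 146.56]. Speed limits (degrees/s): [147.25, 147.25, 180, 180, 180, 180].

## Interface

Orientations are given as [roll, pitch, yaw] about the fixed x, y, z axes, in that order (R = Rz(yaw) Ry(pitch) Rx(roll)).
In Python, from workcell import env gives the robot as it stands.
- The arm moves only by the tool arm_command, never from a script. Its argument "motion" is a list of rows, each an object with "offset": the shift along the tool's x, y, z in m, a list of three; "spin": the turn about the tool's z in rad. In form: [{"offset": [tx, ty, tz], "spin": spin}, ...]. A call has 1 to 5 rows; each row shifts and turns the commanded pose from where the row before left it, along the tool's axes as they then stand; what a row does not reach is not made up. A row lasts 1/8 s, in which the tool goes at most 62.5 mm and 10.7 degrees, less where a joint would pass 70% of its speed; a pose out of reach is approached as far as the arm can. A call with a gripper value outside its range is refused whole. "jaw" is the finger opening in m, from 0 to 0.0912, set as the call begins (left out, the last holds). The fingers move at their own pace and stop on an object; "newtons" is the grip in N (left out, the last holds). Time passes only in rows, so rows that do not move let the fingers close. It gives the time, the measured TCP pose, the force, the opening and the grip force at its end, in the units of the state.
- env.state(): the state, without advancing time (a new reading comes with each control period).
- env.grab_frame(name): name is "scene" or "side" or "wrist"; returns (picture, depth): 420x560x3 uint8, blue, green, red; 420x560 float32, mm along the optical axis (not along the pixel's ray), 0 where there is no reading.
- env.camera_model(name): a dict with "fx", "fy", "cx", "cy" (pixels), "eye" and "rotation" of the camera in the world; the wrist camera has in their place "hand_eye" (4x4, takes a point from camera to tool coordinates, whose origin is the TCP and whose axes are the flange's). Camera axes: x right, y down, z forward; pixel columns grow to the right and rows downward; lengths in mm; the calibration is good to about 2 mm. A picture is of the moment at which its call begins: read the wrist's pose just before it. camera_model takes no time and is no camera call.
- env.job_done(): hands the job in; it is judged then, once.
Trained networks look in the newest picture that a camera, given by its name, has taken for a name from the list of things; names that differ only in an ending like _2 or _b are one class to them, and where a whole thing is asked for, a point or a joint stands for the part that bears it (a point fixed in the world has none). Each returns a list of dicts, best first, with "score" (0 to 1); they miss things now and then, are a little off and sometimes report something else, mostly with a low value. They report only what shows in the picture. A call takes as long as a camera call.
- env.boxes_of(camera, target): "bbox" ([left, top, right, bottom] in pixels, round what is visible of it).
- env.pinpoint(camera, target): "location" ([column, row] in pixels: a listed point, or the origin of a listed thing).
The state is a dict: "time_s": time; "qpos": joint angles; "qvel": joint speeds; "effort": joint torques, N m; "ee_pos": TCP position; "ee_rot": TCP orientation; "force": force on the tool from outside, world axes, zero at the start; "torque": the same for the moment, N m; "gripper_width": finger opening in mm; "gripper_force": force on a finger pad.
Only numpy, scipy, OpenCV 4.12 (cv2) and the standard library are available. Lean on these libraries where they do the work, as an engineer would, in place of code of your own. Each camera call takes 0.05 s, during which the arm holds its last target. There are 200 camera calls.

## Task

Bring the oak rail to the steel bracket on the ledge: standing on its long edge, flat on the quartz, its ends level with the ends of the bracket strip, on the side of the tabs away from the strip. Then press it flush against both upright tabs with a steady push of about 12 newtons, shared by the two tabs, hold it so for three seconds and then go on pushing while I drive the screws from behind: the program finishes with the robot's fingers still holding the rail there. Never ram it, as the bracket is only lightly fixed, and leave the canister, jug, reamer and spoons where they are.

Things in the scene. Friction and masses are not known exactly. Their poses are not given: they have to be found in the camera images.
- rail: Loose straight oak rail, 260 mm long, 20 mm thick, 45 mm high, about 0.17 kg, standing on its long narrow edge. Origin: centre of its underside. Own x: across the thickness (faces at -10 and +10 mm), y: along its length (ends at -130 and +130 mm), z: up. Both faces and both ends are alike: either way round is right.
- bracket: Rigid steel bracket fixed to the ledge: flat strip 260 mm long (y), 45 wide (x 0 to +45), 3 thick, screw heads to 6 mm, two tabs upright on its edge x = 0. Origin: on the ledge, mid-length, in the tabs' front plane. x: square to the tabs, over the strip, away from the robot; z up. The rail belongs on the -x side: its origin at x -10, y 0, z 0 mm, y axes parallel.
- tab_left: Upright tab of the bracket at y = +95 mm in the bracket's frame: 36 mm wide, 42 mm high, 3 mm thick, with a screw slot; no spring (1 mm of push is 20 N or more). Origin: foot of its front face, mid-width; same axes as the bracket. Between the two tabs 154 mm are free above the strip.
- tab_right: The other tab, alike, at y = -95 mm in the bracket's frame.
- canister: Clear acrylic square canister with a white flip-top lid, 96 x 96 mm, 134 mm high, loose; origin under its centre. Leave alone.
- jug: Small stainless milk jug, 76 mm in diameter, 85 mm high, with a handle reaching 65 mm from the axis on its +y side, loose; origin under its centre. Leave alone.
- reamer: Wooden citrus reamer lying on the ledge, 155 mm long along its x axis, 52 mm thick at the head, loose; origin under it, 80 mm from the handle's end. Leave alone.
- spoons: Pink plastic measuring spoon set, four spoons fanned from a pin, about 180 mm long along its x axis and 120 mm wide, 16 mm high, loose; origin under it, 62 mm from the pin, which lies on its -x side. Leave alone.

How it is judged:
By the outcome, as a careful person would: the job done as asked, in the order asked, and still so for the second after the job is handed in, while the arm keeps its last pose, push and grip.
It also fails if it takes over 51 s, if anything falls off the work surface, if the arm or the gripper's body presses on something with over 40 N, if the wrist force passes 120 N, or if a joint passes its speed limit or range.

## Working session

There is one attempt and no reset: what is moved stays moved. The work goes in short steps, Python scripts to look and compute and a tool call to move; the robot and the scene stay as the last step left them, time stands still between calls to the robot, and variables do not carry over. Pictures are saved under pics/ and viewed, at most 10 in all, crops included, and the job is handed in when it is done.

Besides the shell and the picture viewer there is one more tool, called after ">>>" by a JSON object that holds its "method" and its "body", one argument or row to a line. arm_command: Moves the arm, as the interface text tells. Its arguments: {"type":"object","properties":{"motion":{"type":"array"},"jaw":{"type":"number"},"newtons":{"type":"number"}},"required":["motion"]}

```bash
ls; mkdir -p pics; cat > h.py <<'E'
import numpy as np, cv2
from workcell import env
from scipy.spatial.transform import Rotation as Ro
def cam(n):
    m=env.camera_model(n)
    if n=="wrist":
        s=env.state(); H=np.array(m["hand_eye"]); R=Ro.from_euler('xyz',s["ee_rot"],degrees=True).as_matrix()
        return m,R@H[:3,:3],R@H[:3,3]+np.array(s["ee_pos"])
    return m,np.array(m["rotation"]),np.array(m["eye"])
def cloud(n,depth,c=None):
    m,R,e=c or cam(n)
    v,u=np.indices(depth.shape); P=np.stack([(u-m["cx"])/m["fx"]*depth,(v-m["cy"])/m["fy"]*depth,depth],-1)
    return P@R.T+e
E
python3 - <<'E'
from h import *
print(env.state())
for n in ["scene","side"]:
    c=cam(n); print(n,c)
    p,d=env.grab_frame(n); cv2.imwrite(f"pics/{n}0.png",p); np.savez(f"{n}0.npz",p=p,d=d)
    P=cloud(n,d,c)
    for t in ["rail","bracket","tab_left","tab_right","canister","jug","reamer","spoons"]:
        for r in env.pinpoint(n,t)[:2]:
            u,v=map(int,r["location"]); print(t,round(r["score"],2),u,v,P[min(v,419),min(u,559)].round())
print(env.state()["time_s"])
E
```

```text
pics
{'time_s': 0.0, 'qpos': array([-6.53175341e+01,  1.83513721e+01,  8.97067747e+01,  1.90579261e-03,
        7.20423647e+01, -1.14542448e+00]), 'qvel': array([ 0.02888718, -0.09808145, -0.16083389,  0.04986117,  0.14784835,
        0.03777088]), 'effort': array([ 7.28920968e-04, -4.12468421e+01, -2.31972885e+01,  7.27319601e-02,
        4.57161048e-02, -1.52920456e-04]), 'ee_pos': array([ 250.3251245 , -517.12145813,  227.12044726]), 'ee_rot': array([-1.79899545e+02, -3.82078981e-03,  2.58272978e+01]), 'force': array([ 0.1978679 , -0.07038064,  0.56920972]), 'torque': array([0.03783964, 0.0104149 , 0.00050954]), 'gripper_force': 0.0, 'gripper_width': 91.21230662459877}
scene ({'fx': 478.78682994513423, 'fy': 478.78682994513423, 'cx': 281.15507588651894, 'cy': 206.48493401060531, 'eye': array([1720.89870572,  -16.4791872 ,  813.62689344]), 'rotation': array([-124.23385801,    0.22657299,   89.0278028 ])}, array([-124.23385801,    0.22657299,   89.0278028 ]), array([1720.89870572,  -16.4791872 ,  813.62689344]))Traceback (most recent call last):
  File "<stdin>", line 6, in <module>
  File "h.py", line 13, in cloud
    return P@R.T+e
           ~~~~~^~
ValueError: operands could not be broadcast together with shapes (420,560) (3,)
```

```bash
sed -i 's/return m,np.array(m\["rotation"\])/return m,Ro.from_euler("xyz",m["rotation"],degrees=True).as_matrix()/' h.py
python3 - <<'E'
from h import *
for n in ["scene","side"]:
    c=cam(n); print(n,c[2])
    p,d=env.grab_frame(n); cv2.imwrite(f"pics/{n}0.png",p); np.savez(f"{n}0.npz",p=p,d=d)
    P=cloud(n,d,c)
    for t in ["rail","bracket","tab_left","tab_right","canister","jug","reamer","spoons"]:
        for r in env.pinpoint(n,t)[:2]:
            u,v=map(int,r["location"]); print(t,round(r["score"],2),u,v,P[min(v,419),min(u,559)].round())
print(env.state()["time_s"])
E
```

```text
scene [1720.89870572  -16.4791872   813.62689344]
rail 0.95 296 189 [435.  49.   5.]
bracket 0.76 287 217 [589.  17.   6.]
tab_left 0.69 316 216 [586. 101.   6.]
tab_right 0.52 251 213 [569. -89.   8.]
tab_right 0.21 408 209 [570. 372.  16.]
canister 0.92 147 209 [ 572. -389.   29.]
jug 0.89 410 207 [566. 378.  20.]
reamer 0.87 327 258 [810. 110.  37.]
spoons 0.65 217 259 [ 766. -170.    1.]
side [531.36372006 846.70205352 778.57417289]
rail 0.74 340 233 [438. 100.  46.]
bracket 0.16 309 141 [ 537. -341.   43.]
tab_left 0.63 283 243 [585. 109.   2.]
tab_right 0.51 293 197 [571. -68.  16.]
canister 0.55 310 141 [ 533. -344.   41.]
canister 0.16 283 241 [586.  98.  -2.]
jug 0.96 294 339 [536. 422.  60.]
reamer 0.88 206 239 [792. 114.   1.]
spoons 0.62 232 178 [ 768. -138.   18.]
0.95
```

View pics/scene0.png

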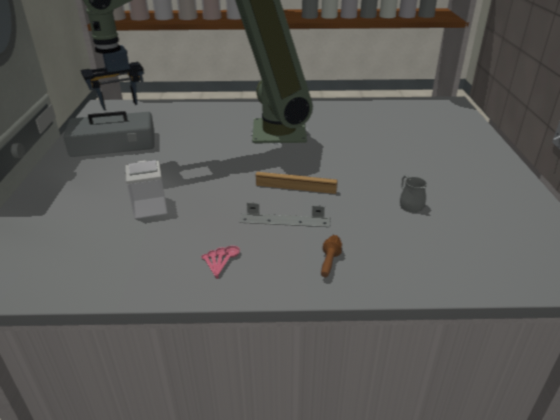

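View pics/side0.png

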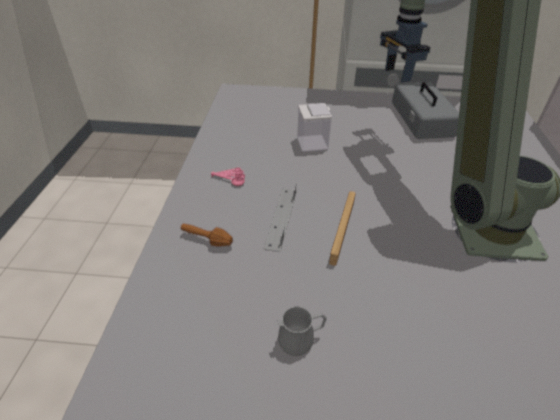

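```bash
python3 - <<'E'
from h import *
def seg(n,lo,hi,zr,box):
    z=np.load(f"{n}0.npz"); P=cloud(n,z["d"]); hsv=cv2.cvtColor(z["p"],cv2.COLOR_BGR2HSV)
    m=(cv2.inRange(hsv,lo,hi)>0)&(z["d"]>0)
    m&=(P[...,0]>box[0])&(P[...,0]<box[1])&(P[...,1]>box[2])&(P[...,1]<box[3])&(P[...,2]>zr[0])&(P[...,2]<zr[1])
    return P[m]
def rep(tag,q):
    c,s,a=cv2.minAreaRect(q[:,:2].astype(np.float32)); w=np.linalg.svd(q[:,:2]-q[:,:2].mean(0),full_matrices=False)[2][0]
    print(tag,len(q),np.round(c,1),np.round(s,1),"yaw",np.degrees(np.arctan2(-w[0]*np.sign(w[1]),abs(w[1]))).round(2),"z",np.percentile(q[:,2],[2,50,98]).round(1))
for n in ["scene","side"]:
    rep(n+" rail all",seg(n,(5,90,40),(28,255,255),(-5,70),(340,520,-150,250)))
    rep(n+" rail top",seg(n,(5,90,40),(28,255,255),(38,60),(340,520,-150,250)))
    rep(n+" brk tabs",seg(n,(0,0,0),(180,255,255),(20,60),(530,660,-150,200)))
    z=np.load(f"{n}0.npz");P=cloud(n,z["d"]);b=(abs(P[...,0]-600)<150)&(abs(P[...,1]-200)<40)&(z["d"]>0);print("table z",np.median(P[b][:,2]))
    print(P[z["d"]>0].shape)
p=np.load("scene0.npz")["p"][160:250,220:360]; q=np.load("side0.npz")["p"][170:270,250:370]
cv2.imwrite("pics/c.png",np.hstack([cv2.resize(p,(400,300),interpolation=2),cv2.resize(q,(360,300),interpolation=2)]))
E
```

```text
scene rail all 1081 [430.   47.3] [255.3  26.7] yaw -12.41 z [ 6.  31.1 48.7]
scene rail top 395 [429.8  47.4] [255.3  26.1] yaw -12.53 z [38.3 45.  49.9]
scene brk tabs 176 [580.   11.4] [224.4  12.1] yaw -6.09 z [20.5 31.9 44.2]
table z 1.799844267492631
(215416, 3)
side rail all 515 [427.3  51.1] [257.1  18.4] yaw -12.28 z [13.4 44.5 47.8]
side rail top 460 [427.2  50.5] [255.9  18.4] yaw -12.22 z [41.7 44.7 47.9]
side brk tabs 51 [578.5  12.1] [225.4   3.2] yaw -5.82 z [20.7 37.6 44. ]
table z 0.08710244894621155
(234308, 3)
```

>>> {"method": "arm_command", "body": {
  "motion": [
    {"offset": [0,0,0],"spin": 0}
  ]
}}

```text
time_s: 1.08
ee_pos: [250.5, -517.6, 227.9]
ee_rot: [180.0, -0.0, 25.8]
force: [0.2, -0.0, 0.4]
gripper_width: 91.4
gripper_force: 0.0
```

>>> {"method": "arm_command", "body": {
  "motion": [
    {"offset": [0.04,-0.043,0],"spin": 0},
    {"offset": [0.04,-0.043,0],"spin": 0},
    {"offset": [0.04,-0.043,0],"spin": 0},
    {"offset": [0.04,-0.043,0],"spin": 0},
    {"offset": [0.04,-0.043,0],"spin": 0}
  ]
}}

```text
time_s: 1.7
ee_pos: [337.2, -235.2, 228.2]
ee_rot: [180.0, -0.0, 25.8]
force: [1.6, -0.1, 0.4]
gripper_width: 91.4
gripper_force: 0.0
```

>>> {"method": "arm_command", "body": {
  "motion": [
    {"offset": [0.04,-0.043,0],"spin": 0},
    {"offset": [0.04,-0.043,0],"spin": 0},
    {"offset": [0.04,-0.043,0],"spin": 0},
    {"offset": [0.04,-0.043,0],"spin": 0},
    {"offset": [0.04,-0.043,0],"spin": 0}
  ]
}}

```text
time_s: 2.33
ee_pos: [423.7, 45.7, 228.3]
ee_rot: [180.0, -0.1, 25.8]
force: [1.6, -0.9, 0.5]
gripper_width: 91.3
gripper_force: 0.0
```

>>> {"method": "arm_command", "body": {
  "motion": [
    {"offset": [0,0,0],"spin": -0.181},
    {"offset": [0,0,0],"spin": -0.181},
    {"offset": [0,0,0],"spin": -0.181},
    {"offset": [0,0,0],"spin": -0.181},
    {"offset": [0,0,0],"spin": -0.18}
  ]
}}

```text
time_s: 2.95
ee_pos: [423.2, 43.8, 228.0]
ee_rot: [180.0, 0.0, 78.0]
force: [-0.2, 0.0, -0.1]
gripper_width: 91.2
gripper_force: 0.0
```

>>> {"method": "arm_command", "body": {
  "motion": [
    {"offset": [0,0,0],"spin": 0}
  ]
}}

```text
time_s: 3.08
ee_pos: [423.2, 43.8, 228.0]
ee_rot: [180.0, -0.0, 77.5]
force: [-0.6, -0.1, -0.2]
gripper_width: 91.2
gripper_force: 0.0
```

Precise moves. Now a look with the wrist camera.

```bash
cat >> h.py <<'E'
def rect(q):
    c,s,a=cv2.minAreaRect(q[:,:2].astype(np.float32)); w=np.linalg.svd(q[:,:2]-q[:,:2].mean(0),full_matrices=False)[2][0]
    return np.round(c,1),np.round(s,1),"yaw",np.degrees(np.arctan2(-w[0]*np.sign(w[1]),abs(w[1]))).round(2),"z",np.percentile(q[:,2],[2,50,98]).round(1),len(q)
E
python3 - <<'E'
from h import *
c=cam("wrist"); print(np.array(c[0]["hand_eye"]).round(2).tolist(),c[0]["fx"],c[2])
p,d=env.grab_frame("wrist"); cv2.imwrite("pics/w1.png",p); np.savez("w1.npz",p=p,d=d)
P=cloud("wrist",d,c)
hsv=cv2.cvtColor(p,cv2.COLOR_BGR2HSV)
m=(cv2.inRange(hsv,(5,90,40),(28,255,255))>0)&(d>0)&(P[...,2]>38)&(P[...,2]<60); print("rail",rect(P[m]))
t=(d>0)&(P[...,2]<10); print("table",np.percentile(P[t][:,2],[10,50,90]))
t=(d>0)&(P[...,2]>15)&(P[...,2]<60)&(P[...,0]>520); print("tabs",rect(P[t]) if t.sum()>5 else t.sum())
for k in ["rail","bracket","tab_left","tab_right"]: print(k,env.pinpoint("wrist",k)[:1])
E
```

```text
[[-0.0, -0.96, -0.27, 76.82], [1.0, -0.0, 0.0, -0.47], [-0.0, -0.27, 0.96, -156.97], [0.0, 0.0, 0.0, 1.0]] 300.61479632382077 [439.3462184  118.87264756 384.98883527]
rail (array([530. , 109.2]), array([402.1, 192.3]), 'yaw', np.float64(-68.16), 'z', array([38.8, 44.9, 46.6]), 3172)
table [-0.70540072  0.33507097  1.53606473]
tabs (array([ 659.8, -102.7]), array([527.6, 207.8]), 'yaw', np.float64(-26.6), 'z', array([17. , 34.3, 43.6]), 2105)
rail [{'location': [283.2, 179.4], 'score': 0.57}]
bracket []
tab_left [{'location': [398.7, 103.0], 'score': 0.8}]
tab_right [{'location': [400.9, 247.1], 'score': 0.71}]
```

View pics/w1.png

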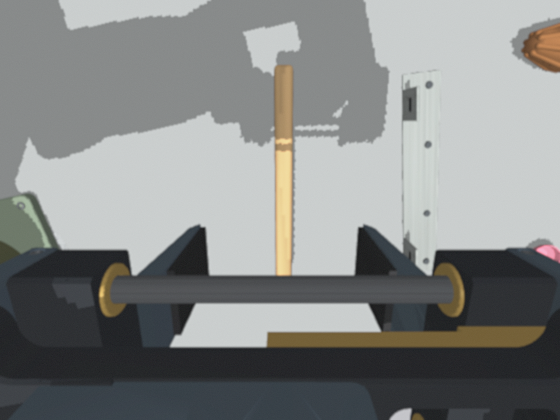

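```bash
python3 - <<'E'
from h import *
z=np.load("w1.npz");p,d=z["p"],z["d"];P=cloud("wrist",d)
def sub(r0,r1,c0,c1,z0,z1):
    q=P[r0:r1,c0:c1]; return q[(d[r0:r1,c0:c1]>0)&(q[...,2]>z0)&(q[...,2]<z1)]
q=sub(60,272,268,300,40,50);print("rail",rect(q))
for r in (70,75,80,120,160,200,240,265):
    s=sub(r,r+4,268,300,40,50); print(r,s.mean(0).round(1) if len(s) else None, len(s))
q=sub(60,68,268,300,30,50); print("end y max",P[60:90,275:293][P[60:90,275:293][...,2]>38][:, :2].max(0))
a=sub(80,130,390,430,15,48);b=sub(232,290,390,430,15,48)
for q in(a,b): print("tab",len(q),q.mean(0).round(1),q.min(0).round(1),q.max(0).round(1), np.percentile(q[:,0],[5,50,95]).round(1))
cv2.imwrite("pics/w1c.png",cv2.resize(p[60:280,260:450],None,fx=2.7,fy=2.7,interpolation=cv2.INTER_NEAREST))
E
```

```text
rail (array([428.,  57.]), array([239.1,  20. ]), 'yaw', np.float64(-12.28), 'z', array([41.7, 44.9, 46.6]), 3583)
70 [451.8 167.2  44.8] 76
75 [450.7 162.5  44.6] 76
80 [449.7 157.7  44.7] 76
120 [441.5 118.   44.8] 72
160 [432.2  75.6  44.7] 72
200 [421.7  30.1  44.8] 68
240 [411.4 -19.1  45. ] 63
265 [404.1 -51.8  44.9] 62
end y max [462.03119911 174.90057136]
tab 411 [586.  105.7  31.9] [583.4  87.8  15.1] [590.3 122.9  44.2] [584.1 586.  588. ]
tab 188 [567.5 -75.4  31.5] [565.4 -87.9  15. ] [570.7 -64.9  43.5] [566.  567.4 569.7]
```

View pics/w1c.png

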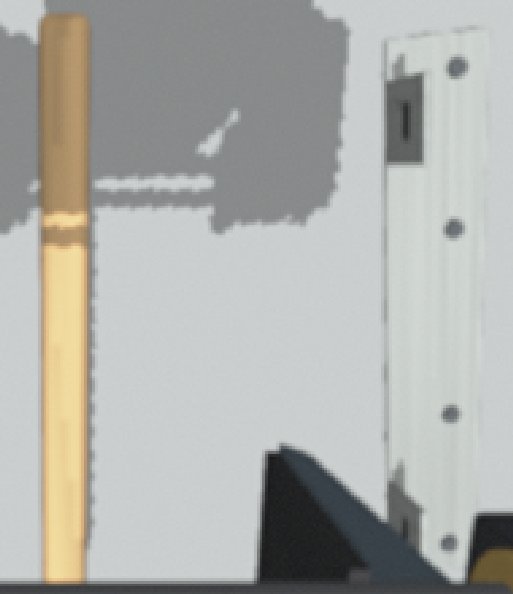

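>>> {"method": "arm_command", "body": {
  "motion": [
    {"offset": [0.0037,0.0018,0.04],"spin": 0},
    {"offset": [0,0,0.05],"spin": 0},
    {"offset": [0,0,0.05],"spin": 0},
    {"offset": [0,0,0.04],"spin": 0},
    {"offset": [0,0,0.023],"spin": 0}
  ]
}}

```text
time_s: 3.95
ee_pos: [424.8, 46.9, 23.1]
ee_rot: [-179.9, 0.0, 77.6]
force: [0.4, 0.2, -0.3]
gripper_width: 91.3
gripper_force: 0.0
```

>>> {"method": "arm_command", "body": {
  "motion": [
    {"offset": [0,0,0],"spin": 0}
  ]
}}

```text
time_s: 4.08
ee_pos: [424.7, 46.8, 23.7]
ee_rot: [-179.8, 0.1, 77.6]
force: [-0.1, 0.7, 1.6]
gripper_width: 91.0
gripper_force: 0.0
```

>>> {"method": "arm_command", "body": {
  "motion": [
    {"offset": [0,0,0],"spin": 0},
    {"offset": [0,0,0],"spin": 0},
    {"offset": [0,0,0],"spin": 0},
    {"offset": [0,0,0],"spin": 0},
    {"offset": [0,0,0],"spin": 0}
  ],
  "jaw": 0.01,
  "newtons": 25
}}

```text
time_s: 4.7
ee_pos: [425.9, 47.0, 25.1]
ee_rot: [180.0, -0.0, 77.6]
force: [0.7, -0.2, 0.6]
gripper_width: 44.1
gripper_force: 0.0
```

>>> {"method": "arm_command", "body": {
  "motion": [
    {"offset": [0,0,0],"spin": 0},
    {"offset": [0,0,0],"spin": 0},
    {"offset": [0,0,0],"spin": 0},
    {"offset": [0,0,0],"spin": 0}
  ]
}}

```text
time_s: 5.2
ee_pos: [425.8, 46.9, 24.9]
ee_rot: [180.0, 0.0, 77.6]
force: [-0.2, -0.4, 0.2]
gripper_width: 20.3
gripper_force: 25.0
```

>>> {"method": "arm_command", "body": {
  "motion": [
    {"offset": [0,0,-0.006],"spin": 0},
    {"offset": [0,0,-0.006],"spin": 0},
    {"offset": [0,0.012,0],"spin": 0},
    {"offset": [-0.001,0.018,0],"spin": 0},
    {"offset": [-0.002,0.018,0],"spin": 0}
  ]
}}

```text
time_s: 5.82
ee_pos: [473.9, 33.3, 36.9]
ee_rot: [179.9, -0.0, 77.6]
force: [-0.5, -0.0, -2.0]
gripper_width: 19.8
gripper_force: 25.0
```

>>> {"method": "arm_command", "body": {
  "motion": [
    {"offset": [-0.002,0.018,0],"spin": 0},
    {"offset": [-0.001,0.018,0],"spin": 0},
    {"offset": [-0.001,0.018,0],"spin": 0},
    {"offset": [0,0.012,0],"spin": 0},
    {"offset": [0,0.0056,0],"spin": 0}
  ]
}}

```text
time_s: 6.45
ee_pos: [542.0, 14.1, 36.6]
ee_rot: [-180.0, 0.0, 77.6]
force: [1.0, 0.0, -1.5]
gripper_width: 19.9
gripper_force: 25.0
```

>>> {"method": "arm_command", "body": {
  "motion": [
    {"offset": [0,0,0],"spin": -0.037},
    {"offset": [0,0,0],"spin": -0.037},
    {"offset": [0,0,0],"spin": -0.038},
    {"offset": [0,0,0],"spin": 0},
    {"offset": [0,0,0],"spin": 0}
  ]
}}

```text
time_s: 7.08
ee_pos: [540.8, 14.6, 37.0]
ee_rot: [-180.0, 0.0, 84.0]
force: [-0.5, 0.3, -1.3]
gripper_width: 19.7
gripper_force: 25.0
```

```bash
python3 - <<'E'
from h import *
c=cam("wrist"); s=env.state(); print(s["ee_pos"],s["ee_rot"],s["force"],s["torque"],s["gripper_width"])
p,d=env.grab_frame("wrist"); np.savez("w2.npz",p=p,d=d); cv2.imwrite("pics/w2.png",p)
p,d=env.grab_frame("side"); np.savez("side2.npz",p=p,d=d)
p,d=env.grab_frame("scene"); np.savez("scene2.npz",p=p,d=d)
E
```

```text
[540.82294537  14.58183554  37.02876392] [-1.79995467e+02  4.56645740e-03  8.40494373e+01] [-0.50662664  0.32485792 -1.28103779] [ 0.0314137  -0.06781482 -0.06283489] 19.6646831893289
```

View pics/w2.png

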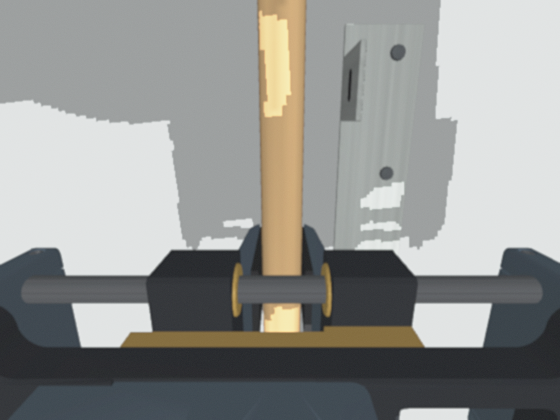

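```bash
python3 - <<'E'
from h import *
z=np.load("w2.npz");p,d=z["p"],z["d"];c=cam("wrist");P=cloud("wrist",d,c)
def sub(r0,r1,c0,c1,z0,z1):
    q=P[r0:r1,c0:c1]; return q[(d[r0:r1,c0:c1]>0)&(q[...,2]>z0)&(q[...,2]<z1)]
# rail top (lifted)
print("rail",rect(sub(0,220,255,310,50,64)))
t=sub(40,125,335,375,12,48);print("tabL",len(t),t.mean(0).round(1),t.min(0).round(1),t.max(0).round(1));
for lo,hi in((15,25),(25,35),(35,45)):
    q=t[(t[:,2]>lo)&(t[:,2]<hi)]; print(lo,len(q),np.percentile(q[:,0],[5,50,95]).round(1),np.percentile(q[:,1],[1,50,99]).round(1), rect(q)[3] if len(q)>5 else 0)
# ray-plane for strip edge
m,R,e=c
def ray(u,v,h):
    r=R@np.array([(u-m["cx"])/m["fx"],(v-m["cy"])/m["fy"],1]); return (e+r*(h-e[2])/r[2]).round(1)
print("strip end",ray(344,25,3),ray(422,27,3),"edge",ray(335,245,3))
for n in("side","scene"):
    z=np.load(n+"2.npz");P2=cloud(n,z["d"]);hsv=cv2.cvtColor(z["p"],cv2.COLOR_BGR2HSV)
    mm=(cv2.inRange(hsv,(5,80,40),(28,255,255))>0)&(abs(P2[...,0]-540)<40)&(abs(P2[...,1])<170)&(P2[...,2]>10)&(P2[...,2]<70)
    q=P2[mm];print(n,rect(q)); print(" ext y",q[:,1].min(),q[:,1].max())
    mm=(z["d"]>0)&(P2[...,2]>14)&(P2[...,2]<48)&(abs(P2[...,0]-585)<28)&(abs(P2[...,1])<150)&(P2[...,0]>572+.103*(P2[...,1]-11))
    q=P2[mm];L=q[q[:,1]>60];r=q[q[:,1]<-40];print(" tabs",L.mean(0),np.percentile(L[:,1],[2,98]),r.mean(0),np.percentile(r[:,1],[2,98]))
a=np.load("scene2.npz")["p"][165:245,225:345];b=np.load("side2.npz")["p"][170:270,260:360]
cv2.imwrite("pics/s2.png",np.vstack([cv2.resize(a,(480,320),interpolation=2)]))
E
```

```text
rail (array([548.6,  91.7]), array([93.4, 20.5]), 'yaw', np.float64(-5.95), 'z', array([53.7, 57. , 58.5]), 9850)
tabL 1428 [586.5 105.6  33.2] [584.   87.2  12. ] [590.9 123.3  44.1]
15 253 [584.3 585.9 587.7] [ 87.3 105.2 122.4] -5.82
25 347 [584.4 586.  587.7] [ 87.6 106.2 122.9] -5.82
35 755 [584.6 586.9 589.4] [ 87.8 105.8 122.3] -5.93
strip end [589.1 139.3   3. ] [632.9 133.7   3. ] edge [576.6   6.    3. ]
side (array([546.8,  50. ]), array([194.7,  23.5]), 'yaw', np.float64(-4.99), 'z', array([24.2, 56.5, 60. ]), 425)
 ext y -46.28751033398373 147.05241110276597<stdin>:20: RuntimeWarning: Mean of empty slice.
  ret = um.true_divide(
Traceback (most recent call last):
IndexError: index -1 is out of bounds for axis 0 with size 0
```

```bash
cat >> h.py <<'E'
def overlay(n,p,rail,brk,roi,k,out):
    m,R,e=cam(n); u0,v0,u1,v1=roi
    im=cv2.resize(p[v0:v1,u0:u1],None,fx=k,fy=k,interpolation=cv2.INTER_CUBIC)
    def pr(o,yaw,pts):
        W=np.array(pts,float)@Ro.from_euler('z',yaw,degrees=True).as_matrix().T+o; C=(W-e)@R
        return ((C[:,:2]/C[:,2:]*[m["fx"],m["fy"]]+[m["cx"]+.5-u0,m["cy"]+.5-v0])*k).astype(int)
    for (o,yaw,rects) in ((rail[0],rail[1],[[(-10,-130,45),(10,-130,45),(10,130,45),(-10,130,45)]]),
        (brk[0],brk[1],[[(0,-130,3),(45,-130,3),(45,130,3),(0,130,3)]]+[[(0,y-18,3),(0,y+18,3),(0,y+18,42),(0,y-18,42)] for y in(95,-95)])):
        for r in rects: cv2.polylines(im,[pr(o,yaw,r).reshape(-1,1,2)],True,(0,0,255) if len(rects)==1 else (255,0,0),1)
    cv2.imwrite(out,im)
E
python3 - <<'E'
from h import *
r=([540.8,14.6,12],-5.95);b=([576.1,10.5,0],-5.87)
overlay("scene",np.load("scene2.npz")["p"],r,b,(225,165,345,240),6,"pics/a.png")
overlay("side",np.load("side2.npz")["p"],r,b,(250,165,350,260),6,"pics/b.png")
E
```

```text
(no output)
```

View pics/a.png

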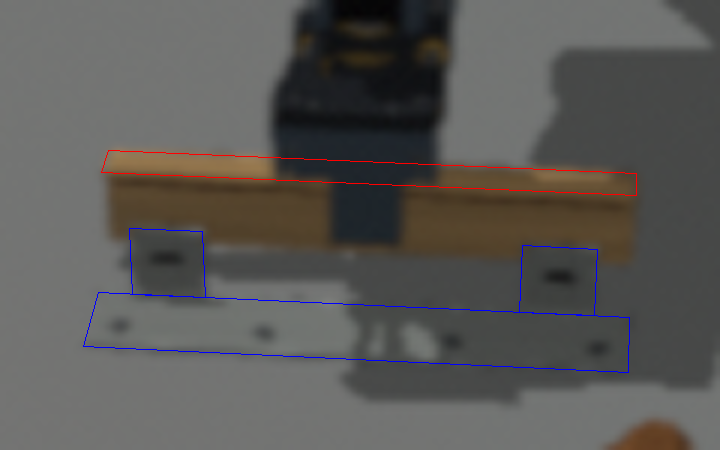

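View pics/b.png

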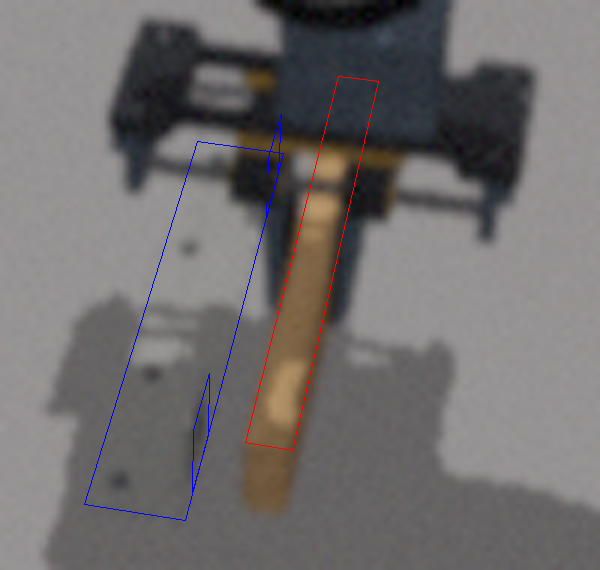

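>>> {"method": "arm_command", "body": {
  "motion": [
    {"offset": [-0.0004,0.006,0],"spin": 0},
    {"offset": [-0.0004,0.008,0],"spin": 0},
    {"offset": [0,0.006,0],"spin": 0},
    {"offset": [0,0,0],"spin": 0},
    {"offset": [0,0,0],"spin": 0}
  ]
}}

```text
time_s: 7.85
ee_pos: [560.7, 11.6, 36.8]
ee_rot: [-180.0, 0.0, 84.0]
force: [1.2, -0.2, -1.6]
gripper_width: 19.6
gripper_force: 25.0
```

>>> {"method": "arm_command", "body": {
  "motion": [
    {"offset": [0,0,0.005],"spin": 0},
    {"offset": [0,0,0.004],"spin": 0},
    {"offset": [0,0,0.002],"spin": 0},
    {"offset": [0,0,0.0008],"spin": 0},
    {"offset": [0,0,0],"spin": 0}
  ]
}}

```text
time_s: 8.48
ee_pos: [560.9, 11.6, 25.1]
ee_rot: [180.0, 0.0, 84.0]
force: [-0.8, -0.1, -0.8]
gripper_width: 20.2
gripper_force: 25.0
```

```bash
python3 - <<'E'
from h import *
s=env.state()
for k in("time_s","ee_pos","ee_rot","force","torque"):print(k,np.round(s[k],3))
E
```

```text
time_s 8.475
ee_pos [560.944  11.621  25.14 ]
ee_rot [1.79996e+02 4.00000e-03 8.40390e+01]
force [-0.847 -0.135 -0.769]
torque [-0.009 -0.086  0.001]
```

>>> {"method": "arm_command", "body": {
  "motion": [
    {"offset": [0,0,0.0003],"spin": 0},
    {"offset": [0,0,0],"spin": 0},
    {"offset": [0,0,0],"spin": 0}
  ]
}}

```text
time_s: 8.85
ee_pos: [561.0, 11.6, 24.9]
ee_rot: [180.0, 0.0, 84.0]
force: [1.2, 0.5, -1.6]
gripper_width: 20.0
gripper_force: 25.0
```

>>> {"method": "arm_command", "body": {
  "motion": [
    {"offset": [0,0.0008,0],"spin": 0},
    {"offset": [0,0.0008,0],"spin": 0},
    {"offset": [0,0.0008,0],"spin": 0},
    {"offset": [0,0,0],"spin": 0}
  ]
}}

```text
time_s: 9.35
ee_pos: [563.3, 11.4, 24.9]
ee_rot: [180.0, 0.0, 84.0]
force: [-0.8, -0.0, 0.9]
gripper_width: 19.8
gripper_force: 25.0
```

>>> {"method": "arm_command", "body": {
  "motion": [
    {"offset": [0,0.0005,0.0003],"spin": 0},
    {"offset": [0,0.0005,0],"spin": 0},
    {"offset": [0,0,0],"spin": 0}
  ]
}}

```text
time_s: 9.72
ee_pos: [563.4, 11.4, 24.9]
ee_rot: [-179.9, 0.0, 84.0]
force: [-4.6, 0.7, 5.0]
gripper_width: 20.1
gripper_force: 25.0
```

>>> {"method": "arm_command", "body": {
  "motion": [
    {"offset": [0,0.0004,0],"spin": 0},
    {"offset": [0,0.0004,0],"spin": 0},
    {"offset": [0,0,0],"spin": 0}
  ]
}}

```text
time_s: 10.1
ee_pos: [564.1, 11.3, 24.9]
ee_rot: [-179.9, 0.0, 84.0]
force: [-3.5, 0.1, 5.1]
gripper_width: 20.0
gripper_force: 25.0
```

>>> {"method": "arm_command", "body": {
  "motion": [
    {"offset": [0,0,-0.0002],"spin": 0},
    {"offset": [0,0.0003,0],"spin": 0},
    {"offset": [0,0,0],"spin": 0}
  ]
}}

```text
time_s: 10.48
ee_pos: [564.9, 11.2, 24.9]
ee_rot: [-179.9, 0.0, 84.0]
force: [-4.0, 2.2, 4.6]
gripper_width: 20.1
gripper_force: 25.0
```

>>> {"method": "arm_command", "body": {
  "motion": [
    {"offset": [0,0.0003,0],"spin": 0},
    {"offset": [0,0.0003,0],"spin": 0},
    {"offset": [0,0,0],"spin": 0}
  ]
}}

```text
time_s: 10.85
ee_pos: [565.5, 11.1, 24.9]
ee_rot: [-179.9, 0.0, 84.0]
force: [-4.0, 0.3, 5.1]
gripper_width: 20.2
gripper_force: 25.0
```

```bash
cat > st.py <<'E'
from h import *
F=[];T=[]
import sys
for i in range(int(sys.argv[1]) if len(sys.argv)>1 else 1):
    if i: env.grab_frame("side")
    s=env.state(); R=Ro.from_euler('xyz',s["ee_rot"],degrees=True).as_matrix(); F.append(R.T@s["force"]);T.append(s["torque"])
print(s["time_s"],s["ee_pos"].round(2),s["ee_rot"].round(2),"F tool",np.mean(F,0).round(2),"sd",np.std(F,0).round(2),"T",np.mean(T,0).round(3),np.std(T,0).round(3))
E
python3 st.py 6
```

```text
11.1 [565.49  11.13  24.94] [-1.7994e+02  1.0000e-02  8.4040e+01] F tool [-0.09 -3.95 -5.49] sd [0.24 0.29 0.56] T [0.082 0.647 0.005] [0.025 0.029 0.03 ]
```

>>> {"method": "arm_command", "body": {
  "motion": [
    {"offset": [0,0,-0.0002],"spin": 0},
    {"offset": [0,0.0003,0],"spin": 0},
    {"offset": [0,0,0],"spin": 0}
  ]
}}

```text
time_s: 11.48
ee_pos: [566.2, 11.1, 24.9]
ee_rot: [-180.0, 0.0, 84.0]
force: [-3.7, 0.5, 4.6]
gripper_width: 20.1
gripper_force: 25.0
```

>>> {"method": "arm_command", "body": {
  "motion": [
    {"offset": [0,0.0003,0],"spin": 0},
    {"offset": [0,0,0],"spin": 0}
  ]
}}

```text
time_s: 11.72
ee_pos: [566.4, 11.1, 24.9]
ee_rot: [-180.0, 0.0, 84.1]
force: [-3.2, -0.2, 3.6]
gripper_width: 20.1
gripper_force: 25.0
```

```bash
python3 st.py 4
```

```text
11.875 [566.38  11.03  24.91] [-1.7998e+02  1.0000e-02  8.4050e+01] F tool [ 0.02 -3.82 -3.81] sd [0.38 0.55 0.33] T [0.11  0.6   0.067] [0.007 0.03  0.009]
```

>>> {"method": "arm_command", "body": {
  "motion": [
    {"offset": [0,0.0003,-0.0001],"spin": 0},
    {"offset": [0,0,0],"spin": 0}
  ]
}}

```text
time_s: 12.12
ee_pos: [566.4, 11.0, 24.9]
ee_rot: [-179.9, 0.0, 84.0]
force: [-4.3, 0.7, 4.5]
gripper_width: 19.6
gripper_force: 25.0
```

```bash
python3 st.py 4
```

```text
12.275 [566.41  11.02  24.93] [-1.7995e+02  1.0000e-02  8.4050e+01] F tool [ 0.08 -4.76 -4.36] sd [0.5  0.23 0.21] T [0.117 0.647 0.094] [0.031 0.015 0.015]
```

>>> {"method": "arm_command", "body": {
  "motion": [
    {"offset": [0,0,-0.0002],"spin": -0.002},
    {"offset": [0,0,-0.0002],"spin": 0},
    {"offset": [0,0,0],"spin": 0}
  ]
}}

```text
time_s: 12.65
ee_pos: [566.4, 11.1, 24.9]
ee_rot: [-179.9, 0.0, 84.1]
force: [-4.5, 2.1, -0.7]
gripper_width: 20.0
gripper_force: 25.0
```

```bash
python3 st.py 4
```

```text
12.8 [566.41  11.03  24.95] [-179.93    0.     84.13] F tool [ 0.59 -4.2   1.43] sd [0.64 0.28 0.48] T [ 0.108  0.586 -0.239] [0.026 0.017 0.028]
```

>>> {"method": "arm_command", "body": {
  "motion": [
    {"offset": [0,0.0002,0],"spin": 0.0014},
    {"offset": [0,0.0002,0],"spin": 0},
    {"offset": [0,0,0],"spin": 0}
  ]
}}

```text
time_s: 13.18
ee_pos: [566.4, 11.0, 25.0]
ee_rot: [-179.9, 0.0, 84.1]
force: [-4.9, 0.4, -3.0]
gripper_width: 19.8
gripper_force: 25.0
```

```bash
python3 st.py 4
```

```text
13.325 [566.39  11.02  24.96] [-1.7988e+02  1.0000e-02  8.4090e+01] F tool [ 0.87 -5.28  2.04] sd [0.67 0.45 0.62] T [ 0.196  0.788 -0.081] [0.03  0.027 0.035]
```

>>> {"method": "arm_command", "body": {
  "motion": [
    {"offset": [0,0.0003,0.0001],"spin": 0.0003},
    {"offset": [0,0.0003,0.0001],"spin": 0},
    {"offset": [0,0.0003,0],"spin": 0},
    {"offset": [0,0,0],"spin": 0}
  ]
}}

```text
time_s: 13.82
ee_pos: [566.3, 11.0, 25.0]
ee_rot: [-179.8, 0.0, 84.1]
force: [-7.8, 1.2, 1.3]
gripper_width: 19.7
gripper_force: 25.0
```

```bash
python3 st.py 4
```

```text
13.975 [566.35  11.03  24.96] [-1.7978e+02  2.0000e-02  8.4080e+01] F tool [ 0.56 -7.86 -1.08] sd [0.43 0.56 0.11] T [ 0.274  1.134 -0.033] [0.032 0.027 0.04 ]
```

>>> {"method": "arm_command", "body": {
  "motion": [
    {"offset": [0,0.0003,0],"spin": 0.0001},
    {"offset": [0,0.0003,0],"spin": 0},
    {"offset": [0,0.0003,0],"spin": 0},
    {"offset": [0,0.0003,0],"spin": 0},
    {"offset": [0,0,0],"spin": 0}
  ]
}}

```text
time_s: 14.6
ee_pos: [566.3, 11.0, 24.9]
ee_rot: [-179.6, 0.0, 84.1]
force: [-11.7, 2.1, 4.1]
gripper_width: 19.6
gripper_force: 25.0
```

```bash
python3 st.py 4
```

```text
14.75 [566.33  11.03  24.95] [-1.7963e+02  2.0000e-02  8.4080e+01] F tool [  0.59 -10.87  -3.78] sd [0.25 0.62 0.14] T [ 0.363  1.516 -0.011] [0.034 0.024 0.029]
```

>>> {"method": "arm_command", "body": {
  "motion": [
    {"offset": [0,0.0003,-0.0002],"spin": 0},
    {"offset": [0,0.0003,0],"spin": 0},
    {"offset": [0,0,0],"spin": 0}
  ]
}}

```text
time_s: 15.12
ee_pos: [566.3, 11.0, 25.0]
ee_rot: [-179.5, 0.0, 84.1]
force: [-11.1, 2.3, 3.6]
gripper_width: 20.3
gripper_force: 25.0
```

```bash
python3 st.py 5; python3 - <<'E'
from h import *
r=([566.3,11.0,0],-5.92);b=([576.1,10.5,0],-5.87)
p,_=env.grab_frame("scene"); overlay("scene",p,r,b,(225,165,345,240),6,"pics/a3.png")
E
```

```text
15.325 [566.32  11.02  24.98] [-1.7955e+02  3.0000e-02  8.4070e+01] F tool [  0.59 -11.68  -3.42] sd [0.43 0.36 0.57] T [ 0.411  1.669 -0.03 ] [0.029 0.032 0.034]
```

View pics/a3.png

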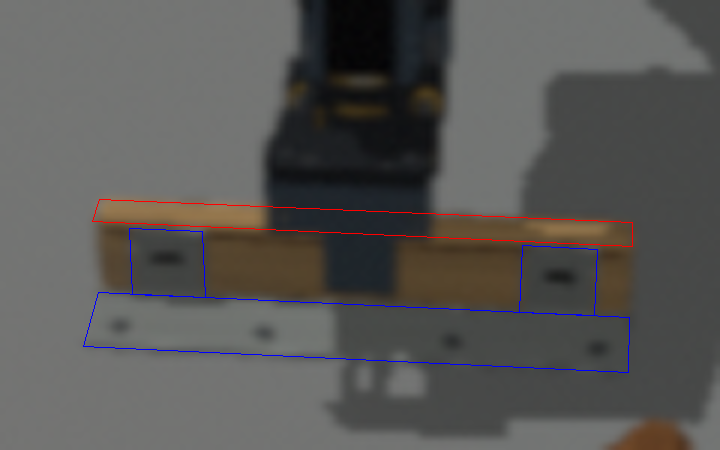

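```bash
python3 - <<'E'
from h import *
def edge(n,p,o,yaw,pts_fn,end):
    m,R,e=cam(n); t=np.linspace(-12,12,97); g=[]
    for a in pts_fn:
        W=np.array([[a[0],end+x,a[1]] for x in t])@Ro.from_euler('z',yaw,degrees=True).as_matrix().T+o; C=(W-e)@R
        uv=(C[:,:2]/C[:,2:]*[m["fx"],m["fy"]]+[m["cx"],m["cy"]]).astype(np.float32)
        g.append(cv2.remap(p.astype(np.float32),uv[:,:1],uv[:,1:],cv2.INTER_LINEAR)[:,0])
    g=np.mean(g,0); f=np.abs(np.gradient(g,axis=0)).sum(1); f[f<.5*f.max()]=0
    return round((t*f).sum()/f.sum(),1),round(f.max(),1)
for n in("scene","side"):
    P=[env.grab_frame(n)[0].astype(float) for _ in range(4)]; p=np.mean(P,0)
    x=10 if n=="scene" else 0
    for end in(130,-130):
        print(n,end,"rail top",edge(n,p,[566.3,11,0],-5.93,[(q,45) for q in(-6,0,6)],end),
          "face",edge(n,p,[566.3,11,0],-5.93,[(10,z) for z in(12,20,28,36)],end),
          "strip",edge(n,p,[576.1,10.5,0],-5.87,[(q,3) for q in range(6,42,3)],end))
E
python3 st.py
```

```text
scene 130 rail top (np.float64(-4.2), np.float32(2.3)) face (np.float64(0.8), np.float32(1.6)) strip (np.float64(-9.7), np.float32(1.0))
scene -130 rail top (np.float64(1.8), np.float32(2.4)) face (np.float64(2.1), np.float32(4.7)) strip (np.float64(10.0), np.float32(1.3))
side 130 rail top (np.float64(-10.8), np.float32(3.2)) face (np.float64(-0.5), np.float32(0.9)) strip (np.float64(-6.7), np.float32(0.8))
side -130 rail top (np.float64(1.4), np.float32(0.3)) face (np.float64(4.7), np.float32(0.8)) strip (np.float64(6.7), np.float32(3.5))
15.775 [566.34  11.01  25.  ] [-1.7955e+02  3.0000e-02  8.4070e+01] F tool [  0.58 -11.69  -3.7 ] sd [0. 0. 0.] T [ 0.352  1.663 -0.013] [0. 0. 0.]
```

```bash
python3 - <<'E'
from h import *
n="scene"; m,R,e=cam(n); p=np.mean([env.grab_frame(n)[0].astype(float) for _ in range(4)],0)
t=np.linspace(-7,7,57)
for y,zs in((113,(12,35)),(77,(12,35)),(-77,(12,35)),(-113,(12,35)),(130,(12,36)),(-130,(12,36))):
    x=3 if abs(y)<120 else 0; g=[]
    for z in np.linspace(*zs,7):
        W=np.array([[x,y+a,z] for a in t])@Ro.from_euler('z',-5.9,degrees=True).as_matrix().T+[576.2,10.6,0]; C=(W-e)@R
        uv=(C[:,:2]/C[:,2:]*[m["fx"],m["fy"]]+[m["cx"],m["cy"]]).astype(np.float32)
        g.append(cv2.remap(p.astype(np.float32),uv[:,:1],uv[:,1:],cv2.INTER_LINEAR)[:,0])
    g=np.mean(g,0); f=np.linalg.norm(np.gradient(g,axis=0),axis=1); f[f<.5*f.max()]=0
    print(y,round((t*f).sum()/f.sum(),2),f.max().round(1))
E
```

```text
113 0.52 1.1
77 0.32 1.0
-77 0.75 0.9
-113 0.99 0.9
130 0.19 1.1
-130 1.42 2.8
```

>>> {"method": "arm_command", "body": {
  "motion": [
    {"offset": [0,0.0002,-0.0001],"spin": 0},
    {"offset": [0,0.0002,-0.0001],"spin": 0},
    {"offset": [0,0,0],"spin": 0}
  ]
}}

```text
time_s: 16.35
ee_pos: [566.3, 11.0, 25.0]
ee_rot: [-179.5, 0.0, 84.1]
force: [-12.7, 2.1, 2.3]
gripper_width: 19.7
gripper_force: 25.0
```

```bash
python3 st.py 4
```

```text
16.5 [566.29  11.02  24.99] [-1.795e+02  3.000e-02  8.408e+01] F tool [  0.55 -12.14  -2.75] sd [0.29 0.44 0.5 ] T [ 0.441  1.714 -0.01 ] [0.023 0.021 0.023]
```

>>> {"method": "arm_command", "body": {
  "motion": [
    {"offset": [0,0.0002,-0.0001],"spin": 0},
    {"offset": [0,0,0],"spin": 0},
    {"offset": [0,0,0],"spin": 0},
    {"offset": [0,0,0],"spin": 0},
    {"offset": [0,0,0],"spin": 0}
  ]
}}

```text
time_s: 17.12
ee_pos: [566.3, 11.0, 25.0]
ee_rot: [-179.5, 0.0, 84.1]
force: [-11.9, 2.1, 3.0]
gripper_width: 19.7
gripper_force: 25.0
```

>>> {"method": "arm_command", "body": {
  "motion": [
    {"offset": [0,0,0],"spin": 0},
    {"offset": [0,0,0],"spin": 0},
    {"offset": [0,0,0],"spin": 0},
    {"offset": [0,0,0],"spin": 0},
    {"offset": [0,0,0],"spin": 0}
  ]
}}

```text
time_s: 17.75
ee_pos: [566.3, 11.0, 25.0]
ee_rot: [-179.5, 0.0, 84.1]
force: [-11.9, 2.6, 2.7]
gripper_width: 19.9
gripper_force: 25.0
```

>>> {"method": "arm_command", "body": {
  "motion": [
    {"offset": [0,0,0],"spin": 0},
    {"offset": [0,0,0],"spin": 0},
    {"offset": [0,0,0],"spin": 0},
    {"offset": [0,0,0],"spin": 0},
    {"offset": [0,0,0],"spin": 0}
  ]
}}

```text
time_s: 18.38
ee_pos: [566.3, 11.0, 25.0]
ee_rot: [-179.5, 0.0, 84.1]
force: [-11.4, 1.6, 3.2]
gripper_width: 20.2
gripper_force: 25.0
```

>>> {"method": "arm_command", "body": {
  "motion": [
    {"offset": [0,0,0],"spin": 0},
    {"offset": [0,0,0],"spin": 0},
    {"offset": [0,0,0],"spin": 0},
    {"offset": [0,0,0],"spin": 0},
    {"offset": [0,0,0],"spin": 0}
  ]
}}

```text
time_s: 19.0
ee_pos: [566.3, 11.0, 25.0]
ee_rot: [-179.5, 0.0, 84.1]
force: [-12.2, 2.3, 3.4]
gripper_width: 19.8
gripper_force: 25.0
```

>>> {"method": "arm_command", "body": {
  "motion": [
    {"offset": [0,0,0],"spin": 0},
    {"offset": [0,0,0],"spin": 0},
    {"offset": [0,0,0],"spin": 0},
    {"offset": [0,0,0],"spin": 0},
    {"offset": [0,0,0],"spin": 0}
  ]
}}

```text
time_s: 19.62
ee_pos: [566.3, 11.0, 25.0]
ee_rot: [-179.5, 0.0, 84.1]
force: [-11.8, 2.8, 2.1]
gripper_width: 20.0
gripper_force: 25.0
```

>>> {"method": "arm_command", "body": {
  "motion": [
    {"offset": [0,0,0],"spin": 0},
    {"offset": [0,0,0],"spin": 0},
    {"offset": [0,0,0],"spin": 0},
    {"offset": [0,0,0],"spin": 0},
    {"offset": [0,0,0],"spin": 0}
  ]
}}

```text
time_s: 20.25
ee_pos: [566.3, 11.0, 25.0]
ee_rot: [-179.5, 0.0, 84.1]
force: [-12.4, 1.9, 3.2]
gripper_width: 19.9
gripper_force: 25.0
```

```bash
python3 st.py 5
```

```text
20.45 [566.31  11.02  25.01] [-1.7947e+02  3.0000e-02  8.4070e+01] F tool [  1.2  -12.07  -3.02] sd [0.44 0.28 0.56] T [ 0.448  1.765 -0.012] [0.015 0.015 0.026]
```

```bash
python3 -c "
from workcell import env
print(env.job_done())"
```

```text
the job is handed in; nothing more can be done
None
```

The rail stands on its edge on the quartz against both tabs, its ends level with the strip's to about a millimetre by camera, and the fingers are still gripping and pushing it at about 12 N at the wrist (some may go into friction on the quartz), shared evenly by torque and held over three seconds; I handed the job in at 20.5 s, no verdict came back, and the tool leans about 0.5° under the push, which might tilt the rail slightly.

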